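# Collar onto the polisher spindle's flat

## Robot

A 6-joint arm with a two-finger parallel gripper is mounted at the origin on the work surface. World frame = base frame: x ahead of the robot, y to its left, z up, the work surface at z = 0. Lengths are in m, angles in rad, forces in N, time in s.
With the tool pointing down it reaches from about 0.375 to 0.9 m from the base axis. Payload 3.1 kg.
Tool frame: the origin (TCP) lies midway between the tips of the shut fingers; the grasp point (between the pads) lies 19 mm behind it (manip.grasp_offset is the distance from the TCP to the grasp point, in m); z points along the fingers, y is the line along which they close (so a half turn about z gives the same grasp; the last joint's range is limited). The gripper opens to 85 mm and grips with 20 to 120 N. Pads are 22 mm wide; open, the fingers measure 114 mm over their backs; the gripper's body (76 mm by 85 mm) begins 54 mm behind the grasp point. The pads swing forward as they close: fully open they stand 13 mm farther back than shut.
Start: joints at [-1.288, 0.527, 1.433, -0, 1.181, -0.178], TCP at [0.278, -0.559, 0.231] pointing down, gripper open.
Joint ranges: [-3.08, 3.08], [-0.75, 2.2], [0.22, 2.44], [-1.43, 4.57], [0, 2.65], [-2.85, 2.85]. Speed limits (rad/s): [2.79, 2.79, 3.14, 3.14, 3.14, 3.14].

## Interface

Orientations are given as a unit quaternion [x, y, z, w].
In Python, from station import sensors, cams, order, manip gives the robot as it stands.
- The arm moves only by the tool move_arm, never from a script. Its argument "targets" is a list of rows, each an object of numbers: "dx", "dy", "dz": the shift along the world's x, y, z normalised to -1 to 1, where 1 is 25 mm; "rx", "ry", "rz": the turn, a rotation vector about the world's x, y, z normalised to -1 to 1, where 1 is 30 degrees. A call has exactly 10 rows; each row shifts and turns the commanded pose from where the row before left it; what a row does not reach is not made up. A row lasts 1/8 s, in which the tool goes at most 62.5 mm and 10.7 degrees, less where a joint would pass 70% of its speed; a pose out of reach is approached as far as the arm can. A call with a number of a shift or a turn outside -1 to 1 is refused whole. A call with a gripper value outside its range is refused whole. "claw" is the opening in per cent of the stroke, from 0 (shut) to 100 (fully open), set as the call begins (left out, the last holds). The fingers move at their own pace and stop on an object; "newtons" is the grip in N (left out, the last holds). Time passes only in rows, so rows that do not move let the fingers close, or fill a call up. It gives the time, the measured TCP pose, the force, the opening and the grip force at its end, in the units of the state.
- sensors.sense(): the state, without advancing time (a new reading comes with each control period).
- cams.snapshot(name): name is "side" or "top" or "wrist"; returns the picture (480x640x3 uint8, red, green, blue); there is no depth.
- cams.camera_model(name): a dict with "fx", "fy", "cx", "cy" (pixels), "extrinsics" (4x4, takes a point from world to camera coordinates). Camera axes: x right, y down, z forward; pixel columns grow to the right and rows downward; lengths in m; the calibration is good to about 2 mm. A picture is of the moment at which its call begins: read the wrist's pose just before it. camera_model takes no time and is no camera call; for the wrist camera it gives the pose at the moment of the call.
- order.sign_off(): hands the job in; it is judged then, once.
The state is a dict: "t": time; "q": joint angles; "qd": joint speeds; "tau": joint torques, N m; "tcp_pos": TCP position; "tool_rot": TCP orientation; "force": force on the tool from outside, world axes, zero at the start; "ft_torque": the same for the moment, N m; "finger_gap": opening from 0.0 (shut) to 1.0 (fully open); "gripper_force": force on a finger pad.
Only numpy, scipy, OpenCV 4.12 (cv2) and the standard library are available. Lean on these libraries where they do the work, as an engineer would, in place of code of your own. Each camera call takes 0.05 s, during which the arm holds its last target. There are 200 camera calls.

## Task

Get the little screen polisher ready for me to tighten its collar. First press down on the end of its spindle until the bearing flange is fully home on its boss; then pinch the spindle with one finger lying on its milled flat and turn it until the flat squarely faces the two-post fork. Then slip the collar that carries the thumbscrew over the spindle, thumbscrew towards the fork, and finish while still holding it level part-way down, clear of the flange and with the spindle's end standing out of its top, pulled so that the screw's tip bears on the flat; do not let go, and leave the plain spacer ring, the tin and the phone where they lie.

Things in the scene. Friction and masses are not known exactly. Their poses are not given: they have to be found in the camera images.
- spindle_end (a point): Centre of the upper end of the polisher's upright steel spindle. Spindle: 20 mm diameter, standing 44 mm above the bearing flange, with one flat milled along its whole length (16 mm from the flat to the round back). x axis: outward from the flat (turns with the spindle), z up. With the flange home this point is 103 mm above the bench; with it fully proud, 109 mm.
- spindle (a joint): Angle of the spindle about the vertical, rad, anticlockwise seen from above is positive; 0 when the flat squarely faces the fork. Starts at 0.6 to 1.4. It turns stiffly (about 0.03 N m) and stays where it is left; stops at -2.2 and 2.2.
- cartridge (a joint): How far the bearing cartridge (with flange and spindle) has been pressed down, m: starts at 0 to 0.002, 0.006 is fully home. A friction fit: about 7 N moves it, and it stays where it is left.
- flat: The milled flat on the spindle: 15 mm wide, 43 mm tall. Origin at the centre of its face, 6 mm from the spindle's axis and 22 mm below the spindle's end; x axis outward from the flat, z up.
- fork (a point): The wrench fork on the polisher's deck: two square aluminium posts, 8 x 10 mm, 25 mm tall, with a 12 mm gap between them. The point lies midway between the posts level with their tops, 85 mm from the spindle's axis and 70 mm above the bench. x axis: horizontally away from the spindle, z up.
- polisher: The polisher, fixed to the bench: grey housing 200 mm (along x) by 150 mm, 45 mm tall. Origin under its middle, at bench level, on the spindle's axis; x axis towards the fork. On its deck stand a boss 52 mm wide, 8 mm tall, then the cartridge's flange, 44 mm wide, 6 mm thick, then the spindle.
- collar_center (a point): Centre of the loose aluminium collar (half-way up), which lies flat on the red mat (3 mm thick), 12 mm above the bench. Outer diameter 50 mm, bore 24 mm, 18 mm tall, 100 to 200 g with its screw. x axis: from the centre towards the thumbscrew's head, z up.
- screw: The thumbscrew fixed in the collar at half its height, lying along the collar's x. Origin at its tip, 8 mm from the collar's centre; x axis from the tip to the head. Shank 6 mm thick; knurled head 15 mm thick, from 27 to 38 mm from the collar's centre. The tip juts 4 mm into the bore, so the collar only slides freely over the spindle when the tip is over the flat: with both centred there are 2 mm between tip and flat and 2 mm between bore and spindle.
- spacer_center (a point): Centre (6 mm up) of a plain aluminium spacer ring without a screw, outer diameter 40 mm, 12 mm tall, also on the red mat; not used. Collar and spacer may lie in either of two places.
- tin_center (a point): Centre of a flat round tin with a pale lid, 56 mm diameter, 25 mm tall, on the mat; not used.
- phone_center (a point): Centre of a phone lying flat, 147 x 71 x 8 mm, long along its x; not used.

How it is judged:
On the way, in this order (a step that is already met when the one before it is completed fails the run):
1. the bearing flange is pressed home on its boss (value of joint cartridge above 0.0052 m), for 0.1 s.
2. a finger lies on the flat and the flat faces the fork (contact force between the fingers and flat above 1 N and value of joint cartridge above 0.0048 m and value of joint spindle between -0.2 and 0.2 rad), for 0.2 s.
At the end, for the whole second after the job is handed in: Flange home (1 mm), flat facing the fork (0.2 rad). Collar gripped (2 N), still, level (0.15 rad), around the spindle (5 mm), screw in line with the flat (0.2 rad), its tip pressing it (0.5 N); underside at least 3 mm above the flange, top not above the spindle end (value of joint cartridge above 0.0048 m and value of joint spindle between -0.2 and 0.2 rad and horizontal distance between collar_center and spindle_end below 0.005 m and z of collar_center in the frame of spindle_end between -0.032 and -0.0095 m and angle between the x axis of collar_center and the x axis of spindle_end, either way round below 0.2 rad and x of screw in the frame of spindle_end above 0.004 m and angle between collar_center's own z axis and vertical below 0.15 rad and contact force between screw and flat above 0.5 N and contact force between the fingers and collar above 2 N and linear speed of collar below 0.02 m/s); the arm keeps its last pose, push and grip.
It fails at once if the spacer ring, the tin or the phone is moved (more than 30 mm) (distance of any of spacer_center, tin_center, phone_center from where it was at the start of the episode above 0.03 m).
It also fails if it takes over 61 s, if anything falls off the work surface, if the arm or the gripper's body presses on something with over 40 N, if the wrist force passes 120 N, or if a joint passes its speed limit or range.

## Working session

There is one attempt and no reset: what is moved stays moved. The work goes in short steps, Python scripts to look and compute and a tool call to move; the robot and the scene stay as the last step left them, time stands still between calls to the robot, and variables do not carry over. Pictures are saved under pics/ and viewed, at most 10 in all, crops included, and the job is handed in when it is done.

Besides the shell and the picture viewer there is one more tool, called after ">>>" as name(argument=value, ...), one argument or row to a line, values as JSON. move_arm: Moves the arm, as the interface text tells. Scaled input: -1 to 1 covers 25 mm each way for a shift and 30 degrees each way for a turn. Its arguments: {"type":"object","properties":{"targets":{"type":"array"},"claw":{"type":"number"},"newtons":{"type":"number"}},"required":["targets"]}

```bash
mkdir -p pics; cat > h.py <<'E'
from station import sensors, cams, order, manip
import numpy as np, cv2
def snap(n,f):
    im=cams.snapshot(n); cv2.imwrite('pics/'+f+'.png',im[:,:,::-1]); return im
def ray(n,u,v,z,m=None):
    m=m or cams.camera_model(n); E=np.array(m['extrinsics']); R=E[:3,:3]; t=E[:3,3]
    c=-R.T@t; d=R.T@np.array([(u-m['cx'])/m['fx'],(v-m['cy'])/m['fy'],1])
    return c+d*(z-c[2])/d[2]
def proj(n,p,m=None):
    m=m or cams.camera_model(n); E=np.array(m['extrinsics']); q=E[:3,:3]@np.array(p)+E[:3,3]
    return m['fx']*q[0]/q[2]+m['cx'], m['fy']*q[1]/q[2]+m['cy']
E
python3 - <<'E'
from h import *
s=sensors.sense(); print(s['t'],s['tcp_pos'],s['tool_rot'],s['finger_gap'],manip.grasp_offset)
snap('top','top0'); snap('side','side0')
for n in('top','side'):
    m=cams.camera_model(n); E=np.array(m['extrinsics']);print(n,m['fx'],-E[:3,:3].T@E[:3,3],E[2,:3])
E
```

```text
0.0 [ 0.2783039  -0.55883305  0.23035639] [ 9.73461486e-01  2.28848513e-01 -5.52060305e-05 -1.04412779e-03] 1.0015180653331066 0.0187
top 512.5066819271524 [ 0.34314014 -0.03054466  1.2857544 ] [ 0.15142578 -0.00926041 -0.98842525]
side 532.5373507260225 [-0.00171176  0.72443263  0.67170299] [ 0.50443194 -0.68580584 -0.52461297]
```

View pics/top0.png

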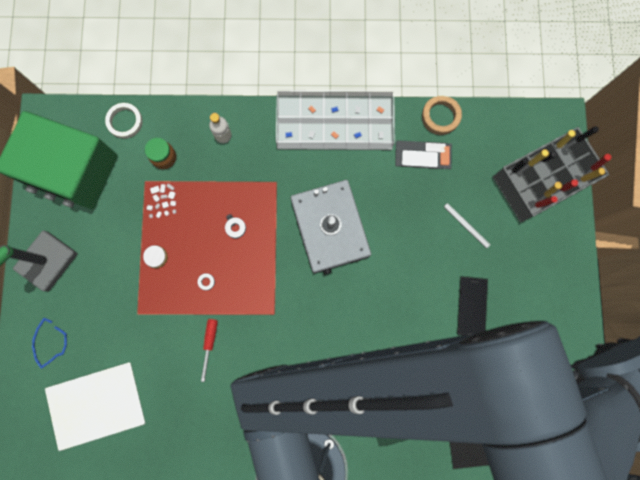

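View pics/side0.png

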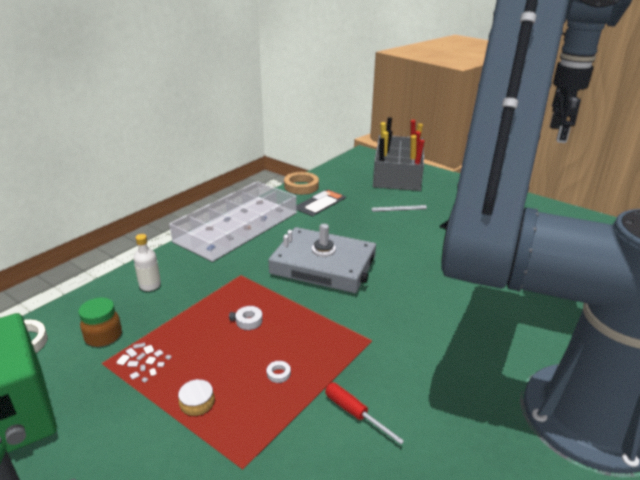

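The top view shows the spindle at (331,223) and the fork at about (320,190). The collar is at (235,227) with its dark screw head at about (229,216). The spacer is at (205,282), the tin at (154,257) and the phone at (472,305). The side view agrees, with the spindle at (323,235).

```bash
python3 - <<'E'
from h import *
top=cv2.imread('pics/top0.png');side=cv2.imread('pics/side0.png')
a=cv2.resize(top[165:295,195:375],None,fx=4,fy=4,interpolation=cv2.INTER_CUBIC)
b=cv2.resize(side[210:330,220:385],None,fx=4,fy=4,interpolation=cv2.INTER_CUBIC)
cv2.imwrite('pics/topc.png',a);cv2.imwrite('pics/sidec.png',b)
P=lambda u,v,z:print(ray('top',u,v,z).round(4))
P(331,223,.106);P(320,190,.07);P(235,228,.021);P(229,216,.012)
# collar: bright blob
hsv=cv2.cvtColor(top,cv2.COLOR_BGR2HSV)
m=((hsv[:,:,1]<60)&(hsv[:,:,2]>150)).astype(np.uint8)
n,l,st,c=cv2.connectedComponentsWithStats(m)
for i in range(1,n):
    u,v=c[i]
    if 140<u<280 and 180<v<310 and st[i,4]>40: print(c[i],st[i],ray('top',u,v,.021).round(4))
E
```

```text
[ 0.5781 -0.0679  0.106 ]
[ 0.6672 -0.0423  0.07  ]
[0.5812 0.1701 0.021 ]
[0.6138 0.1875 0.012 ]
[157.76086957 188.94565217] [150 184  16  10  92] [0.681  0.3681 0.021 ]
[168.70491803 195.21311475] [161 191  14   8  61] [0.6648 0.3397 0.021 ]
[234.78853047 227.17921147] [225 217  21  21 279] [0.5833 0.1707 0.021 ]
[153.79301075 255.88172043] [143 246  22  21 372] [0.51   0.3693 0.021 ]
[205.64497041 281.33727811] [198 273  17  17 169] [0.4472 0.2387 0.021 ]
```

View pics/topc.png

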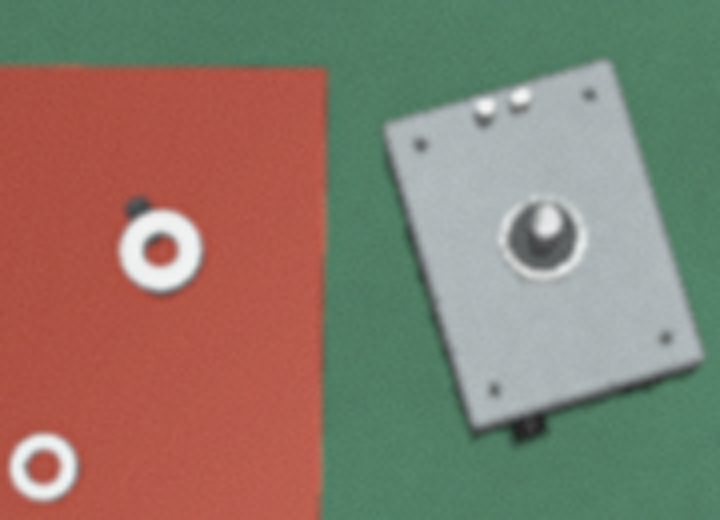

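View pics/sidec.png

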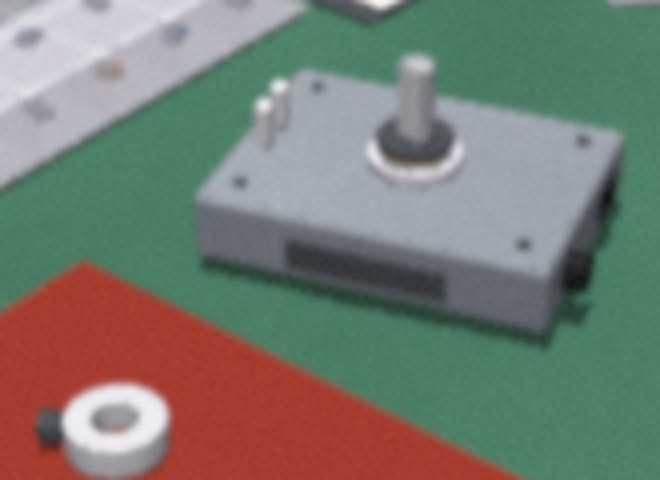

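The crops show the post tops at full-frame (316.2,193) and (325,189.3), the spindle top at (331.75,218.75) and the boss ring at (330.75,224.25). The housing corners are also visible. The collar screw points up and left. I'll compute the frame.

```bash
python3 - <<'E'
from h import *
f=lambda u,v,z:ray('top',u/4+195,v/4+165,z)
sp=f(547,217,.107);b=f(543,237,.053);a,c=f(485,110,.07),f(520,95,.07);fk=(a+c)/2
C=[f(*q,.045) for q in((385,125),(610,62),(703,358),(478,432))]
print(sp,b,a,c,fk,np.mean(C,0)); d=fk-b; print(np.hypot(*d[:2]),np.degrees(np.arctan2(d[1],d[0])))
for i in range(4):
    e=C[(i+1)%4]-C[i]; print(np.hypot(*e[:2]),np.degrees(np.arctan2(e[1],e[0])))
k=f(161,250,.021);h=f(137,208,.012);e=h-k;print(k,h,np.hypot(*e[:2]),np.degrees(np.arctan2(e[1],e[0])))
m=cams.camera_model('wrist');E=np.array(m['extrinsics']);from scipy.spatial.transform import Rotation as Ro
s=sensors.sense();R=Ro.from_quat(s['tool_rot']).as_matrix();cc=-E[:3,:3].T@E[:3,3]
print('cam in tool',R.T@(cc-s['tcp_pos']),R.T@E[2,:3],m['fx']); print('toolR',R.round(3))
E
```

```text
[ 0.58684031 -0.06962657  0.107     ] [ 0.58550288 -0.06895036  0.053     ] [ 0.66085143 -0.03313007  0.07      ] [ 0.67036746 -0.0544645   0.07      ] [ 0.66560945 -0.04379729  0.07      ] [ 0.58364683 -0.06971007  0.045     ]
0.08396272751459036 17.43203525963357
0.14598858364163741 -73.65455197953041
0.1945944715954098 -163.3436759079639
0.1448160752311261 108.45386144867707
0.19993299110973206 17.012144129612718
[0.5825024  0.16947557 0.021     ] [0.61118292 0.18680085 0.012     ] 0.03350727983712982 31.13526890643777
cam in tool [ 7.38078995e-02  7.53679796e-05 -1.42165882e-01] [-2.88464244e-01 -7.78763148e-04  9.57490352e-01] 401.45453608186045
toolR [[ 0.895  0.446 -0.001]
 [ 0.446 -0.895  0.002]
 [ 0.    -0.002 -1.   ]]
```

>>> move_arm(
  targets=[
    {"dx": 0.614,"dy": 0.979},
    {"dx": 0.614,"dy": 0.979},
    {"dx": 0.614,"dy": 0.979},
    {"dx": 0.614,"dy": 0.979},
    {"dx": 0.614,"dy": 0.979},
    {"dx": 0.614,"dy": 0.979},
    {"dx": 0.614,"dy": 0.979},
    {"dx": 0.614,"dy": 0.979},
    {"dx": 0.614,"dy": 0.979},
    {"dx": 0.614,"dy": 0.979},
  ],
  claw=0,
  newtons=30,
)

```text
schema error: expected keys dx, dy, dz, rx, ry, rz
```

>>> move_arm(
  targets=[
    {"dx": 0.614,"dy": 0.979},
    {"dx": 0.614,"dy": 0.979},
    {"dx": 0.614,"dy": 0.979},
    {"dx": 0.614,"dy": 0.979},
    {"dx": 0.614,"dy": 0.979},
    {"dx": 0.614,"dy": 0.979},
    {"dx": 0.614,"dy": 0.979},
    {"dx": 0.614,"dy": 0.979},
    {"dx": 0.614,"dy": 0.979},
    {"dx": 0.614,"dy": 0.979},
  ],
)

```text
schema error: expected keys dx, dy, dz, rx, ry, rz
```

```bash
python3 - <<'E'
from h import *
s=sensors.sense(); print(s['t'],s['tcp_pos'],s['q'].round(2) if hasattr(s['q'],'round') else s['q'])
m=cams.camera_model('wrist'); im=snap('wrist','w1')
import pickle; pickle.dump(m,open('w1.pkl','wb'))
print(proj('wrist',(.5855,-.0695,.107),m),proj('wrist',(.666,-.044,.07),m))
E
```

```text
0.1 [ 0.27830229 -0.5588704   0.230429  ] [-1.29  0.53  1.43  0.    1.18 -0.18]
(np.float64(-589.3300133231188), np.float64(-1192.1395494869805)) (np.float64(-483.1456118120152), np.float64(-1330.262089200726))
```

View pics/w1.png

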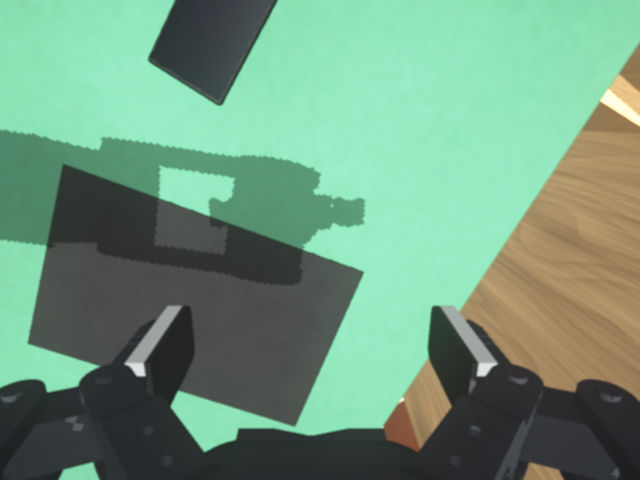

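The move was refused because rows need all six keys. The wrist view still shows the start spot, with the phone top-left and the open fingers at the bottom. I'll resend with full rows.

>>> move_arm(
  targets=[
    {"dx": 0.614,"dy": 0.979,"dz": 0,"rx": 0,"ry": 0,"rz": 0},
    {"dx": 0.614,"dy": 0.979,"dz": 0,"rx": 0,"ry": 0,"rz": 0},
    {"dx": 0.614,"dy": 0.979,"dz": 0,"rx": 0,"ry": 0,"rz": 0},
    {"dx": 0.614,"dy": 0.979,"dz": 0,"rx": 0,"ry": 0,"rz": 0},
    {"dx": 0.614,"dy": 0.979,"dz": 0,"rx": 0,"ry": 0,"rz": 0},
    {"dx": 0.614,"dy": 0.979,"dz": 0,"rx": 0,"ry": 0,"rz": 0},
    {"dx": 0.614,"dy": 0.979,"dz": 0,"rx": 0,"ry": 0,"rz": 0},
    {"dx": 0.614,"dy": 0.979,"dz": 0,"rx": 0,"ry": 0,"rz": 0},
    {"dx": 0.614,"dy": 0.979,"dz": 0,"rx": 0,"ry": 0,"rz": 0},
    {"dx": 0.614,"dy": 0.979,"dz": 0,"rx": 0,"ry": 0,"rz": 0},
  ],
  claw=0,
  newtons=30,
)

```text
t: 1.4
tcp_pos: [0.4323, -0.3138, 0.2311]
tool_rot: [0.973, 0.229, -0.0, -0.0]
force: [0.6, 0.7, 0.3]
finger_gap: 0.0
gripper_force: 0.0
```

>>> move_arm(
  targets=[
    {"dx": 0.614,"dy": 0.979,"dz": 0,"rx": 0,"ry": 0,"rz": 0},
    {"dx": 0.614,"dy": 0.979,"dz": 0,"rx": 0,"ry": 0,"rz": 0},
    {"dx": 0.614,"dy": 0.979,"dz": 0,"rx": 0,"ry": 0,"rz": 0},
    {"dx": 0.614,"dy": 0.979,"dz": 0,"rx": 0,"ry": 0,"rz": 0},
    {"dx": 0.614,"dy": 0.979,"dz": 0,"rx": 0,"ry": 0,"rz": 0},
    {"dx": 0.614,"dy": 0.979,"dz": 0,"rx": 0,"ry": 0,"rz": 0},
    {"dx": 0.614,"dy": 0.979,"dz": 0,"rx": 0,"ry": 0,"rz": 0},
    {"dx": 0.614,"dy": 0.979,"dz": 0,"rx": 0,"ry": 0,"rz": 0},
    {"dx": 0.614,"dy": 0.979,"dz": 0,"rx": 0,"ry": 0,"rz": 0},
    {"dx": 0.614,"dy": 0.979,"dz": 0,"rx": 0,"ry": 0,"rz": 0},
  ],
)

```text
t: 2.65
tcp_pos: [0.5857, -0.0691, 0.231]
tool_rot: [0.973, 0.229, -0.0, -0.0]
force: [0.5, -0.2, 0.7]
finger_gap: -0.005
gripper_force: 0.0
```

```bash
python3 - <<'E'
from h import *
s=sensors.sense(); print(s['t'],s['tcp_pos'],np.round(s['q'],2))
m=cams.camera_model('wrist'); im=snap('wrist','w2')
import pickle; pickle.dump(m,open('w2.pkl','wb'))
print(proj('wrist',(.5855,-.0695,.107),m),proj('wrist',(.666,-.044,.07),m))
E
```

```text
2.65 [ 0.58571108 -0.06906092  0.23099101] [-0.31  0.48  1.52 -0.    1.14  0.8 ]
(np.float64(311.4105202335863), np.float64(227.95640629679173)) (np.float64(329.56697405420834), np.float64(101.83297346894341))
```

View pics/w2.png

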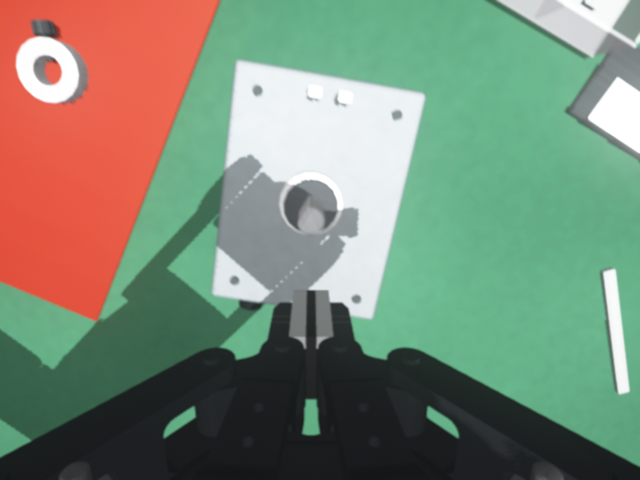

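The spindle top is at about (312,220), the boss ring at (311,203), and the fork posts at (315,92) and (344,98). The collar is at (47,68) with its screw above it. I'll enlarge the spindle with more contrast.

```bash
python3 - <<'E'
from h import *
im=cv2.imread('pics/w2.png')
a=im[160:250,262:362].astype(float); a=np.clip((a-40)*1.4,0,255)
a=255*(a/255)**.6
cv2.imwrite('pics/w2c.png',cv2.resize(a.astype(np.uint8),None,fx=6,fy=6,interpolation=cv2.INTER_CUBIC))
E
```

```text
(no output)
```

View pics/w2c.png

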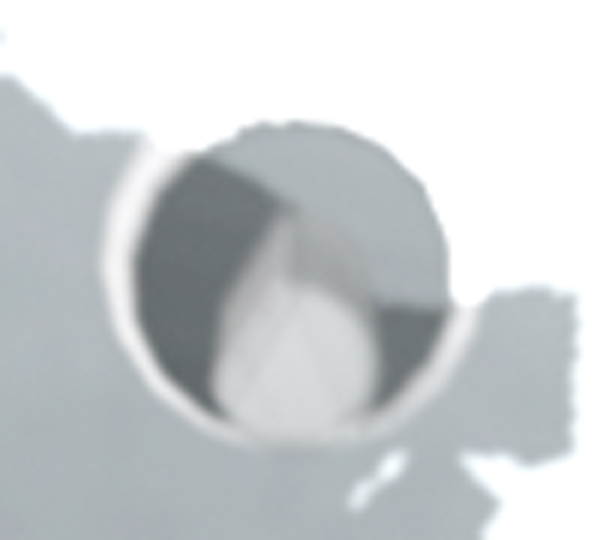

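The crop shows the spindle top disc centred at about (295,363), with the flat's edge running from about (215,385) to (290,285). The flat therefore faces up-left in the image.

```bash
python3 - <<'E'
from h import *
import pickle;m=pickle.load(open('w2.pkl','rb'))
f=lambda u,v,z:ray('wrist',u/6+262,v/6+160,z,m)
c=f(295,363,.108);a,b=f(215,385,.108),f(290,285,.108)
print('spindle',c); d=(b-a)[:2];n=np.array([d[1],-d[0]]);n*=np.sign(n@((a+b)/2-c)[:2]);print('chord',np.hypot(*d),'normal deg',np.degrees(np.arctan2(n[1],n[0])), np.hypot(*((a+b)/2-c)[:2]))
print('right',np.hypot(*(f(378,370,.108)-c)[:2]))
p,q=ray('wrist',315.5,92,.07,m),ray('wrist',344.5,98,.07,m);fk=(p+q)/2;e=(fk-c)[:2];print('fork',fk,np.hypot(*(p-q)[:2]),np.hypot(*e),np.degrees(np.arctan2(e[1],e[0])))
bo=f(290,285,.053);print('boss',bo)
k=ray('wrist',46,67,.021,m);h=ray('wrist',43,27,.012,m);print(k,h)
im=cv2.imread('pics/w2.png');g=cv2.inRange(im,(205,205,205),(255,255,255))
n,l,st,cc=cv2.connectedComponentsWithStats(g[:130,:110].copy())
for i in range(1,n):
  if st[i,4]>100: print(cc[i],st[i],ray('wrist',*cc[i],.021,m))
E
```

```text
spindle [ 0.59039902 -0.06687625  0.108     ]
chord 0.014448680279151346 normal deg 80.15282440732737 0.005821116867143045
right 0.009473309876485956
fork [ 0.67025293 -0.04218457  0.07      ] 0.0211182653062611 0.0835842422278882 17.182169561937656
boss [ 0.5871314  -0.06774625  0.053     ]
[0.58958028 0.17354383 0.021     ] [0.61641761 0.18934669 0.012     ]
[47.09427881 69.20145044] [  16   37   63   66 2482] [0.58834843 0.17228959 0.021     ]
```

>>> move_arm(
  targets=[
    {"dx": 0.01,"dy": 0.004,"dz": -0.448,"rx": 0,"ry": 0,"rz": 0.342},
    {"dx": 0.01,"dy": 0.004,"dz": -0.448,"rx": 0,"ry": 0,"rz": 0.342},
    {"dx": 0.01,"dy": 0.004,"dz": -0.448,"rx": 0,"ry": 0,"rz": 0.342},
    {"dx": 0.01,"dy": 0.004,"dz": -0.448,"rx": 0,"ry": 0,"rz": 0.342},
    {"dx": 0.01,"dy": 0.004,"dz": -0.448,"rx": 0,"ry": 0,"rz": 0.342},
    {"dx": 0.01,"dy": 0.004,"dz": -0.448,"rx": 0,"ry": 0,"rz": 0.342},
    {"dx": 0.01,"dy": 0.004,"dz": -0.448,"rx": 0,"ry": 0,"rz": 0.342},
    {"dx": 0.01,"dy": 0.004,"dz": -0.448,"rx": 0,"ry": 0,"rz": 0.342},
    {"dx": 0.01,"dy": 0.004,"dz": -0.448,"rx": 0,"ry": 0,"rz": 0.342},
    {"dx": 0.01,"dy": 0.004,"dz": -0.448,"rx": 0,"ry": 0,"rz": 0.342},
  ],
)

```text
t: 3.95
tcp_pos: [0.5877, -0.0692, 0.1187]
tool_rot: [0.427, 0.904, -0.0, -0.0]
force: [-0.8, -0.0, 0.8]
finger_gap: -0.002
gripper_force: 0.0
```

>>> move_arm(
  targets=[
    {"dx": 0,"dy": 0,"dz": -0.04,"rx": 0,"ry": 0,"rz": 0.342},
    {"dx": 0,"dy": 0,"dz": -0.04,"rx": 0,"ry": 0,"rz": 0.342},
    {"dx": 0,"dy": 0,"dz": -0.04,"rx": 0,"ry": 0,"rz": 0.342},
    {"dx": 0,"dy": 0,"dz": -0.04,"rx": 0,"ry": 0,"rz": 0.342},
    {"dx": 0,"dy": 0,"dz": -0.08,"rx": 0,"ry": 0,"rz": 0},
    {"dx": 0,"dy": 0,"dz": -0.08,"rx": 0,"ry": 0,"rz": 0},
    {"dx": 0,"dy": 0,"dz": -0.08,"rx": 0,"ry": 0,"rz": 0},
    {"dx": 0,"dy": 0,"dz": -0.08,"rx": 0,"ry": 0,"rz": 0},
    {"dx": 0,"dy": 0,"dz": -0.08,"rx": 0,"ry": 0,"rz": 0},
    {"dx": 0,"dy": 0,"dz": -0.08,"rx": 0,"ry": 0,"rz": 0},
  ],
)

```text
t: 5.2
tcp_pos: [0.5881, -0.069, 0.1038]
tool_rot: [0.086, 0.996, -0.0, 0.0]
force: [-1.2, 0.1, 5.1]
finger_gap: -0.001
gripper_force: 2.5
```

>>> move_arm(
  targets=[
    {"dx": 0,"dy": 0,"dz": -0.05,"rx": 0,"ry": 0,"rz": 0},
    {"dx": 0,"dy": 0,"dz": 0,"rx": 0,"ry": 0,"rz": 0},
    {"dx": 0,"dy": 0,"dz": -0.05,"rx": 0,"ry": 0,"rz": 0},
    {"dx": 0,"dy": 0,"dz": 0,"rx": 0,"ry": 0,"rz": 0},
    {"dx": 0,"dy": 0,"dz": 0,"rx": 0,"ry": 0,"rz": 0},
    {"dx": 0,"dy": 0,"dz": 0,"rx": 0,"ry": 0,"rz": 0},
    {"dx": 0,"dy": 0,"dz": 0,"rx": 0,"ry": 0,"rz": 0},
    {"dx": 0,"dy": 0,"dz": 0,"rx": 0,"ry": 0,"rz": 0},
    {"dx": 0,"dy": 0,"dz": 0,"rx": 0,"ry": 0,"rz": 0},
    {"dx": 0,"dy": 0,"dz": 0,"rx": 0,"ry": 0,"rz": 0},
  ],
)

```text
t: 6.45
tcp_pos: [0.5883, -0.0691, 0.1029]
tool_rot: [0.086, 0.996, -0.0, 0.001]
force: [-3.5, 0.4, 14.3]
finger_gap: -0.002
gripper_force: 7.4
```

>>> move_arm(
  targets=[
    {"dx": 0,"dy": 0,"dz": 1,"rx": 0,"ry": 0,"rz": 0},
    {"dx": 0,"dy": -0.04,"dz": 0,"rx": 0,"ry": 0,"rz": 0},
    {"dx": 0,"dy": 0,"dz": 0,"rx": 0,"ry": 0,"rz": 0},
    {"dx": 0,"dy": 0,"dz": 0,"rx": 0,"ry": 0,"rz": 0},
    {"dx": 0,"dy": 0,"dz": 0,"rx": 0,"ry": 0,"rz": 0},
    {"dx": 0,"dy": 0,"dz": 0,"rx": 0,"ry": 0,"rz": 0},
    {"dx": 0,"dy": 0,"dz": 0,"rx": 0,"ry": 0,"rz": 0},
    {"dx": 0,"dy": 0,"dz": 0,"rx": 0,"ry": 0,"rz": 0},
    {"dx": 0,"dy": 0,"dz": 0,"rx": 0,"ry": 0,"rz": 0},
    {"dx": 0,"dy": 0,"dz": 0,"rx": 0,"ry": 0,"rz": 0},
  ],
  claw=45,
)

```text
t: 7.7
tcp_pos: [0.588, -0.07, 0.1258]
tool_rot: [0.086, 0.996, -0.0, 0.0]
force: [-0.2, -0.3, 0.6]
finger_gap: 0.451
gripper_force: 0.0
```

```bash
python3 - <<'E'
from h import *
import pickle
s=sensors.sense(); print(s['t'],s['tcp_pos'],s['finger_gap'])
m=cams.camera_model('wrist'); im=snap('wrist','w3'); pickle.dump(m,open('w3.pkl','wb'))
u,v=map(int,proj('wrist',(.588,-.068,.103),m)); print(u,v)
a=im[max(0,v-90):v+90,u-120:u+120,::-1]; print(max(0,v-90),u-120)
cv2.imwrite('pics/w3c.png',cv2.resize(a,None,fx=3.3,fy=3.3,interpolation=cv2.INTER_CUBIC))
E
```

```text
7.7 [ 0.58802236 -0.06997722  0.12584592] 0.4513992957681744
314 286
196 194
```

View pics/w3c.png

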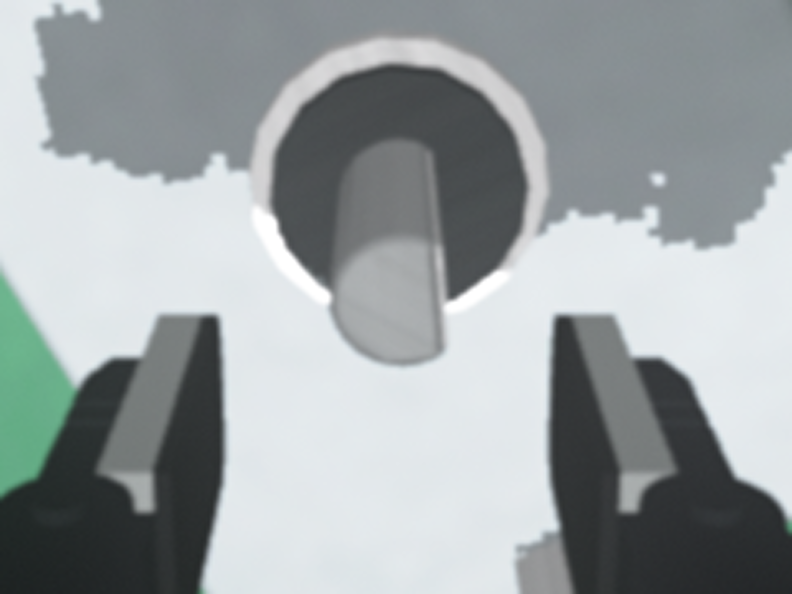

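The flat's edge runs nearly vertically on the right, from (435,240) to (443,350) in the crop, already parallel to the pads. The spindle top is centred at about (400,301), close to the predicted pixel.

```bash
python3 - <<'E'
from h import *
import pickle;m=pickle.load(open('w3.pkl','rb'))
f=lambda u,v,z:ray('wrist',u/3.3+194,v/3.3+196,z,m)
print(f(400,301,.103)); a,b=f(434,240,.103),f(441,350,.103);d=(b-a)[:2];print(np.degrees(np.arctan2(d[1],d[0]))+90, np.hypot(*d))
print('boss',f(400,183,.053))
E
```

```text
[ 0.58846678 -0.06788045  0.103     ]
84.07034579230077 0.016162431406706344
boss [ 0.5888672  -0.06735938  0.053     ]
```

>>> move_arm(
  targets=[
    {"dx": 0,"dy": 0,"dz": -0.46,"rx": 0,"ry": 0,"rz": 0},
    {"dx": 0,"dy": 0,"dz": -0.46,"rx": 0,"ry": 0,"rz": 0},
    {"dx": 0,"dy": 0,"dz": -0.46,"rx": 0,"ry": 0,"rz": 0},
    {"dx": 0,"dy": 0,"dz": -0.46,"rx": 0,"ry": 0,"rz": 0},
    {"dx": 0,"dy": 0,"dz": -0.46,"rx": 0,"ry": 0,"rz": 0},
    {"dx": 0,"dy": 0,"dz": 0,"rx": 0,"ry": 0,"rz": 0},
    {"dx": 0,"dy": 0,"dz": 0,"rx": 0,"ry": 0,"rz": 0},
    {"dx": 0,"dy": 0,"dz": 0,"rx": 0,"ry": 0,"rz": 0},
    {"dx": 0,"dy": 0,"dz": 0,"rx": 0,"ry": 0,"rz": 0},
    {"dx": 0,"dy": 0,"dz": 0,"rx": 0,"ry": 0,"rz": 0},
  ],
)

```text
t: 9.0
tcp_pos: [0.5881, -0.07, 0.0686]
tool_rot: [0.086, 0.996, -0.0, 0.0]
force: [0.4, -0.4, 0.1]
finger_gap: 0.45
gripper_force: 0.0
```

>>> move_arm(
  targets=[
    {"dx": 0,"dy": 0,"dz": 0,"rx": 0,"ry": 0,"rz": 0},
    {"dx": 0,"dy": 0,"dz": 0,"rx": 0,"ry": 0,"rz": 0},
    {"dx": 0,"dy": 0,"dz": 0,"rx": 0,"ry": 0,"rz": 0},
    {"dx": 0,"dy": 0,"dz": 0,"rx": 0,"ry": 0,"rz": 0},
    {"dx": 0,"dy": 0,"dz": 0,"rx": 0,"ry": 0,"rz": 0},
    {"dx": 0,"dy": 0,"dz": 0,"rx": 0,"ry": 0,"rz": 0},
    {"dx": 0,"dy": 0,"dz": 0,"rx": 0,"ry": 0,"rz": 0},
    {"dx": 0,"dy": 0,"dz": 0,"rx": 0,"ry": 0,"rz": 0},
    {"dx": 0,"dy": 0,"dz": 0,"rx": 0,"ry": 0,"rz": 0},
    {"dx": 0,"dy": 0,"dz": 0,"rx": 0,"ry": 0,"rz": 0},
  ],
  claw=0,
  newtons=30,
)

```text
t: 10.25
tcp_pos: [0.5881, -0.0698, 0.0685]
tool_rot: [0.086, 0.996, 0.0, 0.0]
force: [0.0, 3.4, 5.1]
finger_gap: 0.187
gripper_force: 29.7
```

>>> move_arm(
  targets=[
    {"dx": -0.009,"dy": 0.01,"dz": 0,"rx": 0,"ry": 0,"rz": -0.3},
    {"dx": -0.009,"dy": 0.01,"dz": 0,"rx": 0,"ry": 0,"rz": -0.3},
    {"dx": -0.009,"dy": 0.01,"dz": 0,"rx": 0,"ry": 0,"rz": -0.3},
    {"dx": -0.009,"dy": 0.01,"dz": 0,"rx": 0,"ry": 0,"rz": -0.3},
    {"dx": -0.009,"dy": 0.01,"dz": 0,"rx": 0,"ry": 0,"rz": -0.3},
    {"dx": -0.009,"dy": 0.01,"dz": 0,"rx": 0,"ry": 0,"rz": -0.3},
    {"dx": -0.009,"dy": 0.01,"dz": 0,"rx": 0,"ry": 0,"rz": -0.3},
    {"dx": 0,"dy": 0,"dz": 0,"rx": 0,"ry": 0,"rz": 0},
    {"dx": 0,"dy": 0,"dz": 0,"rx": 0,"ry": 0,"rz": 0},
    {"dx": 0,"dy": 0,"dz": 0,"rx": 0,"ry": 0,"rz": 0},
  ],
)

```text
t: 11.5
tcp_pos: [0.5869, -0.0683, 0.0685]
tool_rot: [0.594, 0.805, 0.0, 0.0]
force: [1.3, 2.2, 4.9]
finger_gap: 0.184
gripper_force: 29.4
```

>>> move_arm(
  targets=[
    {"dx": 0,"dy": 0,"dz": 0,"rx": 0,"ry": 0,"rz": 0},
    {"dx": 0,"dy": 0,"dz": 0,"rx": 0,"ry": 0,"rz": 0},
    {"dx": 0,"dy": 0,"dz": 0,"rx": 0,"ry": 0,"rz": 0},
    {"dx": 0,"dy": 0,"dz": 0,"rx": 0,"ry": 0,"rz": 0},
    {"dx": 0,"dy": 0,"dz": 0.4,"rx": 0,"ry": 0,"rz": 0},
    {"dx": 0,"dy": 0,"dz": 0.8,"rx": 0,"ry": 0,"rz": 0},
    {"dx": 0,"dy": 0,"dz": 0.9,"rx": 0,"ry": 0,"rz": 0},
    {"dx": 0,"dy": 0,"dz": 0.9,"rx": 0,"ry": 0,"rz": 0},
    {"dx": 0,"dy": 0,"dz": 0.9,"rx": 0,"ry": 0,"rz": 0},
    {"dx": 0,"dy": 0,"dz": 0.9,"rx": 0,"ry": 0,"rz": 0},
  ],
  claw=45,
)

```text
t: 12.75
tcp_pos: [0.5864, -0.0683, 0.1898]
tool_rot: [0.594, 0.804, 0.0, 0.0]
force: [-0.1, 0.5, -0.6]
finger_gap: 0.449
gripper_force: 0.0
```

```bash
python3 - <<'E'
from h import *
import pickle
s=sensors.sense(); print(s['t'],s['tcp_pos'],s['finger_gap'])
m=cams.camera_model('wrist'); im=snap('wrist','w4'); pickle.dump(m,open('w4.pkl','wb'))
u,v=map(int,proj('wrist',(.5885,-.068,.09),m)); print(u-100,v-75)
cv2.imwrite('pics/w4c.png',cv2.resize(im[v-75:v+75,u-100:u+100,::-1],None,fx=4,fy=4,interpolation=cv2.INTER_CUBIC))
E
```

```text
12.75 [ 0.58639116 -0.06826077  0.18984273] 0.4489286288208687
213 162
```

View pics/w4c.png

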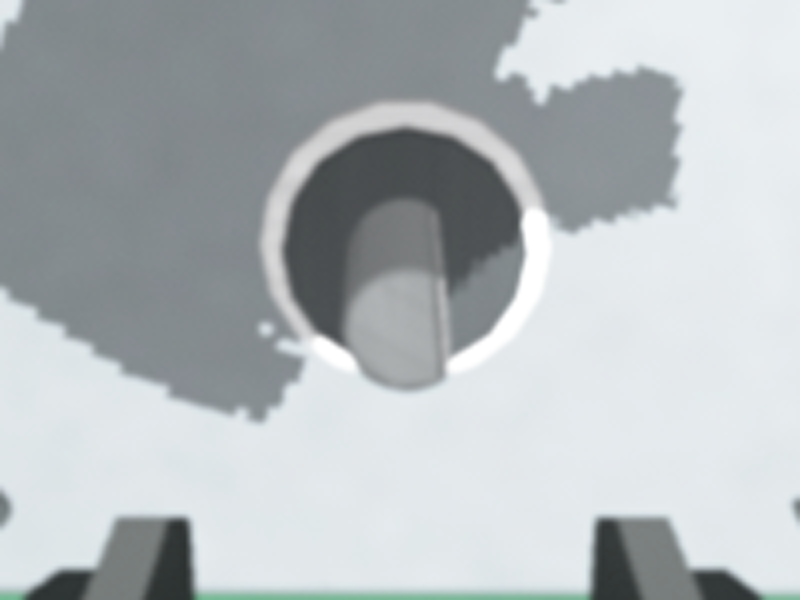

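>>> move_arm(
  targets=[
    {"dx": -0.004,"dy": 0.96,"dz": 0,"rx": 0,"ry": 0,"rz": -0.253},
    {"dx": -0.004,"dy": 0.96,"dz": 0,"rx": 0,"ry": 0,"rz": -0.253},
    {"dx": -0.004,"dy": 0.96,"dz": 0,"rx": 0,"ry": 0,"rz": -0.253},
    {"dx": -0.004,"dy": 0.96,"dz": 0,"rx": 0,"ry": 0,"rz": -0.253},
    {"dx": -0.004,"dy": 0.96,"dz": 0,"rx": 0,"ry": 0,"rz": -0.253},
    {"dx": -0.004,"dy": 0.96,"dz": 0,"rx": 0,"ry": 0,"rz": -0.253},
    {"dx": -0.004,"dy": 0.96,"dz": 0,"rx": 0,"ry": 0,"rz": -0.253},
    {"dx": -0.004,"dy": 0.96,"dz": 0,"rx": 0,"ry": 0,"rz": -0.253},
    {"dx": -0.004,"dy": 0.96,"dz": 0,"rx": 0,"ry": 0,"rz": -0.253},
    {"dx": -0.004,"dy": 0.96,"dz": 0,"rx": 0,"ry": 0,"rz": -0.253},
  ],
  claw=80,
)

```text
t: 14.05
tcp_pos: [0.5852, 0.1725, 0.1884]
tool_rot: [0.964, 0.267, 0.0, 0.0]
force: [0.1, 0.5, 0.3]
finger_gap: 0.795
gripper_force: 0.0
```

The flat's edge again runs vertically on the right of the spindle, from (436,275) to (447,375). So the flat faces the fork at 17°. Now I'll measure the collar numerically from above.

```bash
python3 - <<'E'
from h import *
import pickle
m4=pickle.load(open('w4.pkl','rb')); f=lambda u,v,z:ray('wrist',u/4+213,v/4+162,z,m4)
print('spindle',f(410,329,.103)); a,b=f(435,275,.103),f(447,375,.103);d=(b-a)[:2];print('flat normal',np.degrees(np.arctan2(d[1],d[0]))%180-90)
s=sensors.sense(); print(s['t'],s['tcp_pos'],np.degrees(2*np.arctan2(s['tool_rot'][1],s['tool_rot'][0])))
m=cams.camera_model('wrist'); im=snap('wrist','w5'); hsv=cv2.cvtColor(im,cv2.COLOR_RGB2HSV)
print(proj('wrist',(.5855,.1715,.021),m))
w=((hsv[:,:,1]<60)&(hsv[:,:,2]>200)).astype(np.uint8)
n,l,st,c=cv2.connectedComponentsWithStats(w)
for i in range(1,n):
  if st[i,4]>600:
    cs,_=cv2.findContours((l==i).astype(np.uint8),cv2.RETR_EXTERNAL,cv2.CHAIN_APPROX_NONE)
    h=cv2.convexHull(cs[0]);e=cv2.fitEllipse(h);print(st[i],e,ray('wrist',*e[0],.021,m))
dk=((hsv[:,:,2]<90)).astype(np.uint8)
n,l,st,c=cv2.connectedComponentsWithStats(dk)
for i in range(1,n):
  if st[i,4]>80 and c[i][1]<330: print('dark',st[i],c[i],ray('wrist',*c[i],.014,m))
E
```

```text
spindle [ 0.58953481 -0.06761938  0.103     ]
flat normal 24.098490349914314
14.05 [0.58522937 0.1725265  0.18836544] 30.95450941504315
(np.float64(312.14708309021654), np.float64(213.25233578320103))
[ 579    0   61   81 3140] ((721.6597290039062, 60.615501403808594), (96.20703125, 293.29327392578125), 105.94364929199219) [ 0.83066227 -0.02096639  0.021     ]
[   0  126   72   73 4102] ((35.164730072021484, 162.0708770751953), (64.53326416015625, 80.8261947631836), 134.86741638183594) [0.51127979 0.37341428 0.021     ]
[ 282  179   62   62 2244] ((311.9917297363281, 209.160888671875), (61.01698684692383, 61.924617767333984), 48.81155014038086) [0.58827856 0.17331086 0.021     ]
[  475   230   165   188 17739] ((568.4212646484375, 331.1449890136719), (180.49037170410156, 209.5655059814453), 176.71717834472656) [ 0.60969877 -0.07297733  0.021     ]
[ 137  277   49   43 1045] ((160.56396484375, 298.7801818847656), (40.46123504638672, 49.070045471191406), 114.80670928955078) [0.45608609 0.2431925  0.021     ]
```

```bash
python3 - <<'E'
from h import *
import pickle
im=cv2.imread('pics/w5.png'); hsv=cv2.cvtColor(im,cv2.COLOR_BGR2HSV); m=cams.camera_model('wrist')
r=hsv[120:185,270:355]; dk=((r[:,:,1]<120)&(r[:,:,2]<150)).astype(np.uint8)
n,l,st,c=cv2.connectedComponentsWithStats(dk)
k=ray('wrist',312,209.2,.021,m)
for i in range(1,n):
  if st[i,4]>20:
    h=ray('wrist',c[i][0]+270,c[i][1]+120,.016,m); e=(h-k)[:2]; print(st[i],c[i],h,np.hypot(*e),np.degrees(np.arctan2(e[1],e[0])))
m4=pickle.load(open('w4.pkl','rb')); g=cv2.cvtColor(cv2.imread('pics/w4.png'),cv2.COLOR_BGR2GRAY)
print(g[230:260,316:330])
E
```

```text
[ 33  42  19  16 253] [42.26086957 48.84189723] [0.6148253  0.19236887 0.016     ] 0.031032691558144254 30.52026161911293
[[158 156 155 149 141 132 130 126 104  87  83  85  85  91]
 [168 167 165 162 152 143 145 145 117  90  87  92  94 101]
 [171 170 170 168 159 149 158 165 132  96  91 101 105 113]
 [171 172 171 168 159 152 165 172 138 100  99 109 114 118]
 [173 172 171 169 161 151 164 174 142 106 109 119 122 126]
 [171 172 172 170 162 151 163 175 148 116 120 128 131 132]
 [170 171 172 171 163 152 162 179 160 130 128 134 134 134]
 [170 170 169 170 165 152 161 179 166 141 134 134 134 134]
 [170 170 168 170 163 151 157 177 168 146 136 134 133 133]
 [172 171 169 169 163 151 154 176 172 149 136 134 133 133]
 [173 172 171 170 165 151 154 176 174 151 137 134 133 133]
 [173 173 173 172 166 154 153 173 172 151 137 133 132 133]
 [173 174 173 173 167 155 152 168 170 151 136 133 133 133]
 [174 174 173 173 170 157 151 167 172 154 137 134 133 133]
 [173 172 172 173 168 158 151 165 172 156 138 132 132 132]
 [174 173 173 172 169 159 151 163 174 157 139 133 133 133]
 [174 174 173 172 170 160 150 164 177 160 140 133 131 132]
 [174 175 174 173 171 163 154 166 179 162 140 132 131 133]
 [173 174 174 173 171 163 154 165 178 162 140 133 139 155]
 [173 173 173 173 172 165 154 161 175 162 145 151 180 219]
 [171 172 173 173 172 166 153 159 176 172 176 210 241 254]
 [169 170 171 172 172 167 154 158 182 202 233 251 255 255]
 [169 169 169 170 170 165 153 157 195 236 254 255 255 255]
 [170 169 169 169 168 165 152 158 206 246 255 255 255 254]
 [171 170 169 168 168 163 151 156 203 241 251 251 249 244]
 [171 170 170 169 168 163 152 155 195 230 238 238 235 233]
 [168 168 167 165 164 161 157 169 201 225 231 231 231 231]
 [160 159 157 159 161 165 178 196 217 228 231 231 231 232]
 [154 157 162 171 181 194 209 222 228 231 231 231 231 232]
 [179 184 194 205 215 223 228 230 231 231 231 232 232 232]]
```

>>> move_arm(
  targets=[
    {"dx": 0.055,"dy": 0.02,"dz": -0.9,"rx": 0,"ry": 0,"rz": 0},
    {"dx": 0,"dy": 0,"dz": -0.9,"rx": 0,"ry": 0,"rz": 0},
    {"dx": 0,"dy": 0,"dz": -0.9,"rx": 0,"ry": 0,"rz": 0},
    {"dx": 0,"dy": 0,"dz": -0.9,"rx": 0,"ry": 0,"rz": 0},
    {"dx": 0,"dy": 0,"dz": -0.9,"rx": 0,"ry": 0,"rz": 0},
    {"dx": 0,"dy": 0,"dz": -0.9,"rx": 0,"ry": 0,"rz": 0},
    {"dx": 0,"dy": 0,"dz": -0.9,"rx": 0,"ry": 0,"rz": 0},
    {"dx": 0,"dy": 0,"dz": -0.6,"rx": 0,"ry": 0,"rz": 0},
    {"dx": 0,"dy": 0,"dz": -0.4,"rx": 0,"ry": 0,"rz": 0},
    {"dx": 0,"dy": 0,"dz": 0,"rx": 0,"ry": 0,"rz": 0},
  ],
)

```text
t: 15.35
tcp_pos: [0.5865, 0.1721, 0.0053]
tool_rot: [0.963, 0.269, -0.0, -0.0]
force: [0.7, -0.4, 0.4]
finger_gap: 0.802
gripper_force: 0.0
```

>>> move_arm(
  targets=[
    {"dx": 0,"dy": 0,"dz": 0,"rx": 0,"ry": 0,"rz": 0},
    {"dx": 0,"dy": 0,"dz": 0,"rx": 0,"ry": 0,"rz": 0},
    {"dx": 0,"dy": 0,"dz": 0,"rx": 0,"ry": 0,"rz": 0},
    {"dx": 0,"dy": 0,"dz": 0,"rx": 0,"ry": 0,"rz": 0},
    {"dx": 0,"dy": 0,"dz": 0,"rx": 0,"ry": 0,"rz": 0},
    {"dx": 0,"dy": 0,"dz": 0,"rx": 0,"ry": 0,"rz": 0},
    {"dx": 0,"dy": 0,"dz": 0,"rx": 0,"ry": 0,"rz": 0},
    {"dx": 0,"dy": 0,"dz": 0,"rx": 0,"ry": 0,"rz": 0},
    {"dx": 0,"dy": 0,"dz": 0,"rx": 0,"ry": 0,"rz": 0},
    {"dx": 0,"dy": 0,"dz": 0,"rx": 0,"ry": 0,"rz": 0},
  ],
  claw=0,
  newtons=50,
)

```text
t: 16.6
tcp_pos: [0.5875, 0.1723, 0.0071]
tool_rot: [0.963, 0.269, 0.001, 0.0]
force: [-0.8, -0.9, 6.1]
finger_gap: 0.566
gripper_force: 51.3
```

>>> move_arm(
  targets=[
    {"dx": 0,"dy": 0,"dz": 0.4,"rx": 0,"ry": 0,"rz": 0},
    {"dx": 0,"dy": 0,"dz": 0.8,"rx": 0,"ry": 0,"rz": 0},
    {"dx": 0,"dy": 0,"dz": 0.9,"rx": 0,"ry": 0,"rz": 0},
    {"dx": 0,"dy": 0,"dz": 0.9,"rx": 0,"ry": 0,"rz": 0},
    {"dx": 0,"dy": 0,"dz": 0.9,"rx": 0,"ry": 0,"rz": -0.1},
    {"dx": 0,"dy": 0,"dz": 0.9,"rx": 0,"ry": 0,"rz": -0.1},
    {"dx": 0,"dy": 0,"dz": 0.9,"rx": 0,"ry": 0,"rz": -0.1},
    {"dx": 0,"dy": 0,"dz": 0.3,"rx": 0,"ry": 0,"rz": -0.117},
    {"dx": 0,"dy": 0,"dz": 0,"rx": 0,"ry": 0,"rz": 0},
    {"dx": 0,"dy": 0,"dz": 0,"rx": 0,"ry": 0,"rz": 0},
  ],
)

```text
t: 17.85
tcp_pos: [0.5864, 0.1723, 0.1559]
tool_rot: [0.987, 0.163, -0.0, -0.0]
force: [0.3, 0.4, -1.7]
finger_gap: 0.565
gripper_force: 51.7
```

```bash
cat >> h.py <<'E'
def collar(f,zt):
    from scipy.spatial.transform import Rotation as Ro
    s=sensors.sense(); m=cams.camera_model('wrist'); im=snap('wrist',f); R=Ro.from_quat(s['tool_rot']).as_matrix()
    print(s['t'],s['tcp_pos'],np.degrees(2*np.arctan2(s['tool_rot'][1],s['tool_rot'][0])),s['finger_gap'],np.round(s['force'],1))
    hsv=cv2.cvtColor(im,cv2.COLOR_RGB2HSV)
    w=((hsv[:,:,1]<60)&(hsv[:,:,2]>190)).astype(np.uint8)
    cs,h=cv2.findContours(w,cv2.RETR_CCOMP,cv2.CHAIN_APPROX_NONE)
    for i,c in enumerate(cs):
        if len(c)>60:
            e=cv2.fitEllipse(cv2.convexHull(c)); 
            if abs(e[0][0]-320)<60: 
                p=ray('wrist',*e[0],s['tcp_pos'][2]+zt,m); print('hole' if h[0][i][3]>=0 else 'outer',cv2.boundingRect(c),np.round(e[0],1),np.round(e[1],1),'in tool mm',(1000*R.T@(p-s['tcp_pos'])).round(1),p)
    return im
E
python3 -c "
from h import *
collar('w6',.014)"
```

```text
17.85 [0.58636612 0.17226044 0.15591679] 18.74261388951482 0.5650373650130497 [ 0.3  0.4 -1.7]
outer (245, 267, 133, 122) [310.6 327.6] [120.7 134. ] in tool mm [  1.1  -0.1 -14. ] [0.58737534 0.17272644 0.16991679]
hole (276, 299, 70, 62) [310.7 329.9] [61.8 69.8] in tool mm [  0.2  -0.1 -14. ] [0.58651436 0.17239963 0.16991679]
```

View pics/w6.png

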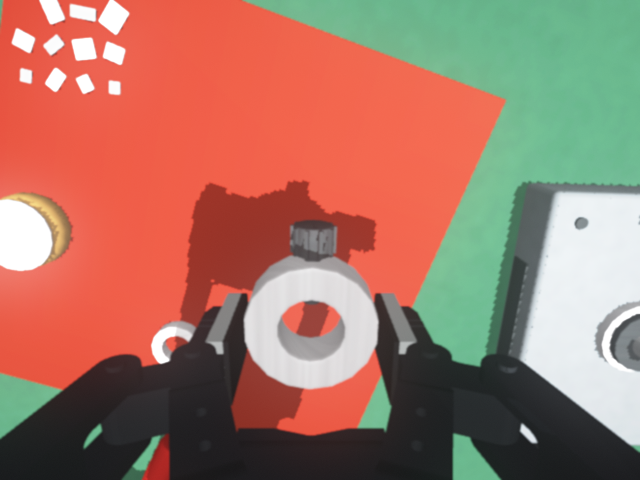

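The collar is held level at (311,328), with its screw at (313,238) pointing straight along tool +x. Next I'll carry it over the spindle and compare bore and spindle end in one picture.

>>> move_arm(
  targets=[
    {"dx": 0.012,"dy": -0.96,"dz": 0,"rx": 0,"ry": 0,"rz": 0},
    {"dx": 0.012,"dy": -0.96,"dz": 0,"rx": 0,"ry": 0,"rz": 0},
    {"dx": 0.012,"dy": -0.96,"dz": 0,"rx": 0,"ry": 0,"rz": 0},
    {"dx": 0.012,"dy": -0.96,"dz": 0,"rx": 0,"ry": 0,"rz": 0},
    {"dx": 0.012,"dy": -0.96,"dz": 0,"rx": 0,"ry": 0,"rz": 0},
    {"dx": 0.012,"dy": -0.96,"dz": 0,"rx": 0,"ry": 0,"rz": 0},
    {"dx": 0.012,"dy": -0.96,"dz": 0,"rx": 0,"ry": 0,"rz": 0},
    {"dx": 0.012,"dy": -0.96,"dz": 0,"rx": 0,"ry": 0,"rz": 0},
    {"dx": 0.012,"dy": -0.96,"dz": 0,"rx": 0,"ry": 0,"rz": 0},
    {"dx": 0.012,"dy": -0.96,"dz": 0,"rx": 0,"ry": 0,"rz": 0},
  ],
)

```text
t: 19.15
tcp_pos: [0.5894, -0.0684, 0.1551]
tool_rot: [0.987, 0.163, -0.001, -0.0]
force: [-0.3, -0.3, -0.6]
finger_gap: 0.564
gripper_force: 51.8
```

>>> move_arm(
  targets=[
    {"dx": 0,"dy": 0,"dz": -0.32,"rx": 0,"ry": 0,"rz": 0},
    {"dx": 0,"dy": 0,"dz": -0.32,"rx": 0,"ry": 0,"rz": 0},
    {"dx": 0,"dy": 0,"dz": -0.32,"rx": 0,"ry": 0,"rz": 0},
    {"dx": 0,"dy": 0,"dz": -0.32,"rx": 0,"ry": 0,"rz": 0},
    {"dx": 0,"dy": 0,"dz": -0.32,"rx": 0,"ry": 0,"rz": 0},
    {"dx": 0,"dy": 0,"dz": 0,"rx": 0,"ry": 0,"rz": 0},
    {"dx": 0,"dy": 0,"dz": 0,"rx": 0,"ry": 0,"rz": 0},
    {"dx": 0,"dy": 0,"dz": 0,"rx": 0,"ry": 0,"rz": 0},
    {"dx": 0,"dy": 0,"dz": 0,"rx": 0,"ry": 0,"rz": 0},
    {"dx": 0,"dy": 0,"dz": 0,"rx": 0,"ry": 0,"rz": 0},
  ],
)

```text
t: 20.4
tcp_pos: [0.5899, -0.0678, 0.116]
tool_rot: [0.987, 0.162, 0.0, 0.0]
force: [-0.1, -0.1, -0.9]
finger_gap: 0.566
gripper_force: 51.8
```

```bash
python3 - <<'E'
from h import *
im=collar('w7',.014)
g=cv2.cvtColor(im,cv2.COLOR_RGB2GRAY); m=cams.camera_model('wrist')
print(proj('wrist',(.5888,-.0678,.103),m))
print('col 311:',[int(x) for x in g[270:390:2,311]]); 
for v in(325,335,345): print(v,[int(x) for x in g[v,260:366:2]])
E
```

```text
20.4 [ 0.58987098 -0.06782981  0.11600723] 18.686312264335022 0.5657445051568671 [-0.1 -0.1 -0.9]
outer (291, 350, 96, 51) [336.8 375.1] [ 65.4 110.2] in tool mm [-18.7   9.6 -14. ] [ 0.57521584 -0.08291264  0.13000723]
outer (329, 348, 15, 34) [336.1 361.8] [13.9 42.2] in tool mm [-13.    9.2 -14. ] [ 0.58050067 -0.08075281  0.13000723]
outer (278, 344, 9, 36) [281.7 360.8] [ 8.7 36.5] in tool mm [-12.6 -10.8 -14. ] [ 0.57448422 -0.06164433  0.13000723]
outer (236, 303, 38, 95) [264.3 338.7] [ 50.9 129.6] in tool mm [ -3.4 -16.9 -14. ] [ 0.58126608 -0.05293101  0.13000723]
outer (350, 282, 26, 71) [351.6 316.1] [43.1 71.6] in tool mm [  5.7  14.4 -14. ] [ 0.59983688 -0.07964354  0.13000723]
outer (261, 269, 87, 99) [295.  315.1] [ 80.1 120.1] in tool mm [  6.1  -5.7 -14. ] [ 0.59379844 -0.06051884  0.13000723]
outer (169, 61, 295, 270) [322.4 157.7] [301.5 382.3] in tool mm [ 61.1   3.6 -14. ] [ 0.64887135 -0.05167526  0.13000723]
hole (322, 86, 27, 23) [335.   97.6] [25.4 26.4] in tool mm [ 79.    7.3 -14. ] [ 0.6670202  -0.04942803  0.13000723]
(np.float64(310.19164403830337), np.
[... 446 characters left out ...]
 128, 126, 127, 127, 128, 128, 127, 126, 129, 147, 136, 125, 124, 124, 125, 126, 126, 122, 118, 116, 112, 144, 181, 185, 188, 188, 188, 189, 189, 190, 191, 190]
335 [185, 187, 190, 191, 189, 190, 191, 188, 177, 132, 119, 120, 124, 125, 126, 128, 128, 127, 125, 124, 124, 125, 124, 125, 126, 126, 124, 126, 125, 123, 122, 124, 126, 127, 128, 126, 125, 124, 122, 121, 117, 116, 147, 182, 186, 187, 188, 188, 188, 189, 190, 190, 190]
345 [185, 187, 190, 191, 190, 191, 192, 189, 188, 190, 180, 144, 127, 125, 128, 131, 131, 133, 132, 134, 134, 132, 131, 131, 130, 133, 133, 134, 134, 133, 133, 133, 132, 132, 130, 128, 127, 128, 126, 130, 153, 186, 187, 186, 187, 188, 188, 188, 188, 190, 190, 191, 189]
```

```bash
python3 - <<'E'
from h import *
im=cv2.imread('pics/w7.png');g=cv2.cvtColor(im,cv2.COLOR_BGR2GRAY); m=cams.camera_model('wrist')
s=sensors.sense();T=np.array(s['tcp_pos']);a=np.radians(18.7);X=np.array([np.cos(a),np.sin(a),0]);Y=np.array([np.sin(a),-np.cos(a),0])
S=np.array([.5888,-.0678,.103]); print('S-T in tool',(S-T)@X*1e3,(S-T)@Y*1e3)
for d in(-10,10): print('spindle back/side',proj('w',S+X*d/1e3,m),proj('w',S+Y*d/1e3,m))
C=T+[0,0,.014]
for d in(-12,12): print('bore rim',proj('w',C+X*d/1e3,m),proj('w',C+Y*d/1e3,m))
for v in range(302,322,3): print(v,[int(x) for x in g[v,272:352:2]])
cv2.imwrite('pics/w7c.png',cv2.resize(im[265:385,231:391],None,fx=5,fy=5,interpolation=cv2.INTER_CUBIC))
E
sed -i 's/^def ray(n,u,v,z,m=None):/def ray(n,u,v,z,m=None):/' h.py
```

```text
S-T in tool -1.0230342505795367 -0.32659590967635416
spindle back/side (np.float64(310.2216793271289), np.float64(320.9535192206873)) (np.float64(286.5950782420014), np.float64(299.80549999142505))
spindle back/side (np.float64(310.1605731522449), np.float64(277.8985502816843)) (np.float64(333.7904117971353), np.float64(299.7762424673833))
bore rim (np.float64(310.9936107886372), np.float64(359.33979419452976)) (np.float64(277.5147617848875), np.float64(330.2762929659942))
bore rim (np.float64(310.9443551070958), np.float64(299.74334079762446)) (np.float64(344.4288139925324), np.float64(330.238842128296))
302 [190, 189, 190, 191, 192, 194, 194, 191, 188, 186, 186, 185, 179, 172, 165, 161, 130, 86, 75, 73, 73, 73, 81, 109, 154, 165, 171, 179, 184, 185, 187, 190, 191, 190, 189, 190, 191, 189, 186, 188]
305 [190, 189, 189, 191, 193, 194, 194, 189, 183, 173, 166, 158, 156, 157, 157, 158, 158, 156, 149, 146, 144, 143, 148, 155, 156, 156, 156, 155, 159, 167, 180, 187, 190, 189, 189, 190, 190, 187, 186, 187]
308 [190, 189, 189, 189, 192, 194, 190, 177, 144, 118, 131, 152, 156, 157, 156, 157
[... 241 characters left out ...]
 153, 152, 147, 139, 121, 114, 125, 127, 126, 144, 178, 188, 190, 190, 187, 185, 187]
314 [190, 189, 189, 189, 186, 154, 128, 126, 126, 126, 126, 126, 121, 132, 150, 155, 154, 154, 150, 149, 150, 151, 151, 147, 139, 126, 118, 123, 126, 126, 126, 126, 126, 136, 170, 187, 189, 186, 186, 188]
317 [190, 189, 188, 188, 155, 122, 124, 125, 125, 125, 125, 126, 127, 126, 123, 121, 127, 132, 136, 139, 139, 133, 124, 120, 120, 124, 126, 127, 125, 125, 125, 126, 126, 126, 126, 171, 187, 186, 185, 188]
320 [190, 189, 187, 175, 126, 117, 122, 125, 124, 124, 126, 127, 126, 126, 127, 126, 128, 127, 127, 125, 126, 126, 126, 135, 155, 131, 124, 125, 125, 124, 126, 127, 126, 122, 115, 138, 181, 185, 186, 189]
```

The bore's rim spans rows 299.7–360.3, centred at column 311. The spindle's near edge is at row 317.5, column 310. So the collar needs about 0.9 mm along tool +x and 0.35 mm sideways. I'll correct that and lower it.

>>> move_arm(
  targets=[
    {"dx": 0.028,"dy": 0.024,"dz": 0,"rx": 0,"ry": 0,"rz": 0},
    {"dx": 0,"dy": 0,"dz": 0,"rx": 0,"ry": 0,"rz": 0},
    {"dx": 0,"dy": 0,"dz": -0.12,"rx": 0,"ry": 0,"rz": 0},
    {"dx": 0,"dy": 0,"dz": -0.12,"rx": 0,"ry": 0,"rz": 0},
    {"dx": 0,"dy": 0,"dz": -0.12,"rx": 0,"ry": 0,"rz": 0},
    {"dx": 0,"dy": 0,"dz": -0.12,"rx": 0,"ry": 0,"rz": 0},
    {"dx": 0,"dy": 0,"dz": -0.12,"rx": 0,"ry": 0,"rz": 0},
    {"dx": 0,"dy": 0,"dz": -0.12,"rx": 0,"ry": 0,"rz": 0},
    {"dx": 0,"dy": 0,"dz": 0,"rx": 0,"ry": 0,"rz": 0},
    {"dx": 0,"dy": 0,"dz": 0,"rx": 0,"ry": 0,"rz": 0},
  ],
)

```text
t: 21.7
tcp_pos: [0.5906, -0.0672, 0.0978]
tool_rot: [0.987, 0.162, 0.0, 0.0]
force: [-0.2, 0.0, -0.7]
finger_gap: 0.568
gripper_force: 51.8
```

>>> move_arm(
  targets=[
    {"dx": 0,"dy": 0,"dz": -0.1,"rx": 0,"ry": 0,"rz": 0},
    {"dx": 0,"dy": 0,"dz": -0.1,"rx": 0,"ry": 0,"rz": 0},
    {"dx": 0,"dy": 0,"dz": -0.1,"rx": 0,"ry": 0,"rz": 0},
    {"dx": 0,"dy": 0,"dz": -0.1,"rx": 0,"ry": 0,"rz": 0},
    {"dx": 0,"dy": 0,"dz": -0.1,"rx": 0,"ry": 0,"rz": 0},
    {"dx": 0,"dy": 0,"dz": -0.1,"rx": 0,"ry": 0,"rz": 0},
    {"dx": 0,"dy": 0,"dz": -0.1,"rx": 0,"ry": 0,"rz": 0},
    {"dx": 0,"dy": 0,"dz": -0.1,"rx": 0,"ry": 0,"rz": 0},
    {"dx": 0,"dy": 0,"dz": 0,"rx": 0,"ry": 0,"rz": 0},
    {"dx": 0,"dy": 0,"dz": 0,"rx": 0,"ry": 0,"rz": 0},
  ],
)

```text
t: 22.95
tcp_pos: [0.5905, -0.0672, 0.0778]
tool_rot: [0.987, 0.162, 0.0, 0.0]
force: [-0.2, 0.3, -1.0]
finger_gap: 0.562
gripper_force: 51.8
```

>>> move_arm(
  targets=[
    {"dx": -0.019,"dy": -0.006,"dz": 0,"rx": 0,"ry": 0,"rz": 0},
    {"dx": -0.019,"dy": -0.006,"dz": 0,"rx": 0,"ry": 0,"rz": 0},
    {"dx": -0.019,"dy": -0.006,"dz": 0,"rx": 0,"ry": 0,"rz": 0},
    {"dx": -0.019,"dy": -0.006,"dz": 0,"rx": 0,"ry": 0,"rz": 0},
    {"dx": -0.019,"dy": -0.006,"dz": 0,"rx": 0,"ry": 0,"rz": 0},
    {"dx": -0.019,"dy": -0.006,"dz": 0,"rx": 0,"ry": 0,"rz": 0},
    {"dx": 0,"dy": 0,"dz": 0,"rx": 0,"ry": 0,"rz": 0},
    {"dx": 0,"dy": 0,"dz": 0,"rx": 0,"ry": 0,"rz": 0},
    {"dx": 0,"dy": 0,"dz": 0,"rx": 0,"ry": 0,"rz": 0},
    {"dx": 0,"dy": 0,"dz": 0,"rx": 0,"ry": 0,"rz": 0},
  ],
)

```text
t: 24.2
tcp_pos: [0.5879, -0.068, 0.0779]
tool_rot: [0.987, 0.162, 0.0, 0.0]
force: [2.3, 1.4, -1.6]
finger_gap: 0.562
gripper_force: 51.8
```

>>> move_arm(
  targets=[
    {"dx": -0.019,"dy": -0.006,"dz": 0,"rx": 0,"ry": 0,"rz": 0},
    {"dx": -0.019,"dy": -0.006,"dz": 0,"rx": 0,"ry": 0,"rz": 0},
    {"dx": 0,"dy": 0,"dz": 0,"rx": 0,"ry": 0,"rz": 0},
    {"dx": 0,"dy": 0,"dz": 0,"rx": 0,"ry": 0,"rz": 0},
    {"dx": 0,"dy": 0,"dz": 0,"rx": 0,"ry": 0,"rz": 0},
    {"dx": 0,"dy": 0,"dz": 0,"rx": 0,"ry": 0,"rz": 0},
    {"dx": 0,"dy": 0,"dz": 0,"rx": 0,"ry": 0,"rz": 0},
    {"dx": 0,"dy": 0,"dz": 0,"rx": 0,"ry": 0,"rz": 0},
    {"dx": 0,"dy": 0,"dz": 0,"rx": 0,"ry": 0,"rz": 0},
    {"dx": 0,"dy": 0,"dz": 0,"rx": 0,"ry": 0,"rz": 0},
  ],
)

```text
t: 25.45
tcp_pos: [0.5877, -0.0682, 0.0779]
tool_rot: [0.987, 0.162, 0.001, 0.0]
force: [3.3, 2.9, -3.1]
finger_gap: 0.562
gripper_force: 51.9
```

```bash
python3 - <<'E'
from h import *
from scipy.spatial.transform import Rotation as Ro
s=sensors.sense(); print(s['tcp_pos'],np.round(s['force'],1),Ro.from_quat(s['tool_rot']).as_matrix()[:,2])
im=snap('wrist','w8');m=cams.camera_model('wrist');T=np.array(s['tcp_pos']);print(proj('w',T+[0,0,.014],m),proj('w',(.5888,-.0678,.103),m))
g=cv2.cvtColor(im,cv2.COLOR_RGB2GRAY)
for v in range(296,366,4): print(v,[int(x) for x in g[v,268:356:3]])
E
```

```text
[ 0.58770072 -0.06817121  0.07793218] [ 3.3  2.9 -3.1] [ 2.20409041e-03  9.07124650e-05 -9.99997567e-01]
(np.float64(310.98404868018645), np.float64(330.1234149082817)) (np.float64(311.0041966156235), np.float64(344.0428164092064))
296 [183, 185, 183, 184, 186, 189, 184, 182, 181, 182, 185, 189, 186, 190, 187, 184, 187, 185, 183, 182, 181, 182, 183, 185, 183, 185, 183, 180, 183, 183]
300 [183, 184, 183, 184, 187, 188, 184, 181, 181, 181, 181, 175, 161, 146, 124, 125, 151, 173, 177, 178, 180, 181, 184, 184, 183, 186, 183, 180, 183, 182]
304 [183, 183, 183, 184, 186, 189, 184, 177, 169, 146, 137, 132, 129, 122, 119, 121, 128, 130, 128, 132, 159, 176, 182, 183, 184, 184, 181, 180, 183, 182]
308 [182, 183, 183, 183, 186, 186, 167, 121, 129, 131, 138, 133, 130, 129, 129, 129, 130, 130, 128, 128, 128, 123, 141, 179, 183, 185, 181, 180, 182, 182]
312 [182, 183, 183, 183, 183, 152, 100, 119, 130, 133, 137, 132, 129, 129, 129, 129, 130, 129, 129, 128, 128, 124, 105, 129, 179, 184, 180, 180, 182, 182]
316 [183, 183, 182, 182, 159, 72, 102, 123, 129, 132, 137, 132, 130, 130, 129, 129, 131, 129,
[... 1217 characters left out ...]
 152, 152, 151, 146, 148, 150, 151, 149, 147, 125, 165, 182, 179, 180, 181, 181]
352 [183, 184, 182, 182, 186, 185, 131, 144, 148, 150, 151, 150, 151, 151, 151, 150, 145, 148, 148, 149, 149, 145, 130, 135, 185, 182, 179, 181, 180, 181]
356 [182, 184, 182, 181, 186, 185, 181, 133, 148, 149, 149, 150, 150, 151, 150, 145, 147, 146, 148, 146, 141, 129, 130, 181, 184, 181, 179, 180, 181, 181]
360 [183, 184, 182, 181, 184, 186, 182, 179, 154, 138, 150, 151, 149, 146, 142, 144, 145, 145, 143, 136, 125, 163, 185, 183, 184, 180, 179, 181, 180, 180]
364 [183, 183, 181, 181, 184, 185, 182, 180, 181, 183, 172, 146, 142, 139, 141, 142, 140, 135, 144, 170, 180, 184, 184, 183, 184, 180, 178, 180, 179, 180]
```

```bash
python3 - <<'E'
from h import *
g=cv2.cvtColor(cv2.imread('pics/w8.png'),cv2.COLOR_BGR2GRAY).astype(int); m=cams.camera_model('wrist')
for u in range(288,336,6): print(u,list(g[318:338,u]))
s=sensors.sense();print(np.round(s['ft_torque'],3))
for (a,b) in [((292,327.),(330,328.))]:
    A,B=ray('w',*a,.103,m),ray('w',*b,.103,m); d=(B-A)[:2]; print(np.degrees(np.arctan2(d[1],d[0]))+90)
E
```

```text
288 [np.int64(116), np.int64(117), np.int64(118), np.int64(119), np.int64(120), np.int64(121), np.int64(123), np.int64(135), np.int64(150), np.int64(152), np.int64(137), np.int64(126), np.int64(127), np.int64(135), np.int64(142), np.int64(149), np.int64(153), np.int64(153), np.int64(152), np.int64(150)]
294 [np.int64(131), np.int64(131), np.int64(132), np.int64(132), np.int64(132), np.int64(131), np.int64(134), np.int64(153), np.int64(175), np.int64(172), np.int64(144), np.int64(125), np.int64(127), np.int64(135), np.int64(143), np.int64(150), np.int64(154), np.int64(154), np.int64(154), np.int64(153)]
300 [np.int64(134), np.int64(132), np.int64(133), np.int64(133), np.int64(133), np.int64(135), np.int64(143), np.int64(163), np.int64(181), np.int64(172), np.int64(139), np.int64(125), np.int64(131), np.int64(139), np.int64(146), np.int64(151), np.int64(154), np.int64(153), np.int64(153), np.int64(152)]
306 [np.int64(129), np.int64(129), np.int64(130), np.int64(129), np.int64(129), np.int64(132), np.int64(141), np.int64(161), np.int64(170), np.int64(155), np.int64(131), np.int64(125), 
[... 681 characters left out ...]
4), np.int64(163), np.int64(162), np.int64(160)]
324 [np.int64(127), np.int64(128), np.int64(127), np.int64(128), np.int64(129), np.int64(138), np.int64(159), np.int64(172), np.int64(160), np.int64(134), np.int64(128), np.int64(137), np.int64(145), np.int64(155), np.int64(161), np.int64(164), np.int64(164), np.int64(163), np.int64(161), np.int64(160)]
330 [np.int64(129), np.int64(128), np.int64(127), np.int64(128), np.int64(130), np.int64(143), np.int64(163), np.int64(167), np.int64(149), np.int64(128), np.int64(127), np.int64(136), np.int64(145), np.int64(153), np.int64(158), np.int64(161), np.int64(160), np.int64(159), np.int64(159), np.int64(159)]
[ 0.425 -0.734  0.079]
16.949658809446248
```

```bash
python3 -c "
from h import *
print(order.sign_off()); s=sensors.sense(); print(s['t'],s['tcp_pos'],s['force'])"
```

```text
the job is handed in; nothing more can be done
None
the job is handed in; nothing more can be done
```

I handed the job in at about 25.5 s of the 61 s limit, but the sign-off returned no verdict. The readings indicate the flange is home and the flat faces the fork to within about 4°. The arm still holds the collar level part-way down the spindle, its screw tip pulled onto the flat with roughly 4 N.

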